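# Tip a heating block onto its back and seat it in the dry-bath dock

## Task

The aluminium heating block stands on its short end on the dock's black apron. Gently push it high on the face with the round wells, so that it topples away from you onto its back with the wells facing up, then slide it between the two guide rails until it meets the steel end pad, wherever that has been set, and keep pressing it there for a good second, firmly but no harder than a finger would (about 8 N on the pad), so that it sits flush. Then let go of it, and leave the bottle, beaker and vials alone.

Things in the scene. Friction and masses are not known exactly. Their poses are not given: they have to be found in the camera images.
- block: Loose aluminium heating block standing on its short end: 110 mm tall, 80 wide, 45 thick, 0.37 to 0.65 kg. Origin: centre of the end it stands on. +z along its length (up at the start), y along its width, +x out of its plain back. Lying wells up, +x points down, +z to the end pad, origin 22.5 mm over the plate, at the end nearest the robot. Starts turned up to 0.12 rad from the dock.
- block_push (a point): Point on the block's wells face (its -x face, 22.5 mm from the middle), on the centre line, 10 mm below the top end (100 mm above its foot). A push of 1 to 3 N here tips the block; it balances at about 0.39 rad. Axes as the block's. A 16 mm wide strip along the centre line has no wells; six wells, 22 mm wide, lie in two columns beside it.
- dock: Fixed dry-bath dock: a plate 350 x 150 mm, its top (on which the block stands, then slides at 1 to 4 N) 8 mm above the worktop. Origin: middle of the plate's underside, at worktop height. +x along the plate from the black apron to the end pad, y across, z up. The block starts near dock x = -135, y = 0 mm. Beyond the pad, x = 175 to 250 mm, is a blue housing 48 mm high, with a knob to 59 mm.
- mouth (a point): Point on the plate midway between the near ends of the straight part of the two grey guide rails (dock x = 60 mm). Axes as the dock's. The rails run from here 90 mm towards the end pad, 22 mm high over the plate, 86 mm apart (3 mm play either side of the block). Flared lead-ins reach 38 mm back from here, where the mouth is about 110 mm wide.
- stop: Fixed steel bracket carrying the end pad (76 mm wide, 28 high). Origin: foot of its near face, on the plate, dock x = 174 mm; axes as the dock's. The pad's face is 16 to 60 mm in front (dock x = 114 to 158 mm): hand set, clamped rigid, not measured; feel for it. Seated, the block's origin is 110 mm short of it. An orange plunger, 6 mm proud of the pad, is pushed in by the block (under 1 N).
- white_bottle: Bystander: white bottle with black cap, 92 mm wide, 152 mm high, standing to the left. Origin: centre of its underside.
- beaker_front: Bystander: glass beaker, 76 mm wide, 96 mm high. Origin: centre of its underside.
- vial_a: Bystander: small vial with blue cap, 21 mm wide, 52 mm high, standing left of the dock. Origin: centre of its underside.
- vial_b: Bystander: small vial with black cap, 21 mm wide, 52 mm high, standing left of the dock. Origin: centre of its underside.

How it is judged:
On the way, in this order (a step that is already met when the one before it is completed fails the run):
1. the block lies on its back on the plate, wells up, still short of the end pad (angle between block's own x axis and vertical above 3.05 rad and z of block in the frame of dock below 0.036 m and x of block in the frame of dock below -0.03 m), for 0.2 s.
2. the block, wells up, is pressed against the end pad with 4 to 18 N for half a second (angle between block's own x axis and vertical above 3.05 rad and contact force between block and stop between 4 and 18 N), for 0.5 s.
At the end, for the whole second after the job is handed in: The block lies on its back, wells up (within 5 degrees), flat on the plate between the rails (centred within 6 mm, square within 0.04 rad), its far end at the end pad so that it keeps the pad's sprung plunger pushed in (at least 0.6 N, which is within 2 mm of the pad), at rest and released (angle between block's own x axis and vertical above 3.05 rad and contact force between block and stop above 0.6 N and x of block in the frame of dock between 0 and 0.052 m and z of block in the frame of dock between 0.027 and 0.034 m and y of block in the frame of dock between -0.006 and 0.006 m and angle between the z axis of block and the x axis of dock, either way round below 0.04 rad and linear speed of block below 0.01 m/s); the robot touches nothing.
It fails at once if the standing block is shoved with more than 15 N (angle between block's own z axis and vertical below 0.3 rad and contact force between the fingers and block above 15 N).
It fails at once if the block is driven against the end pad with more than 22 N (contact force between block and stop above 22 N).
It fails at once if the fingers push the block with more than 30 N (contact force between the fingers and block above 30 N).
It fails at once if a bystander is shifted by more than 15 mm (distance of any of white_bottle, beaker_front, vial_a, vial_b from where it was at the start of the episode above 0.015 m).
It also fails if it takes over 64 s, if anything falls off the work surface, if the arm or the gripper's body presses on something with over 40 N, if the wrist force passes 120 N, or if a joint passes its speed limit or range.

## Robot

A 6-joint arm with a two-finger parallel gripper is mounted at the origin on a cart in front of the work surface, level with it; the furniture and walls round the work are solid. World frame = base frame: x ahead of the robot, y to its left, z up, the work surface at z = 0. Lengths are in m, angles in rad, forces in N, time in s.
With the tool pointing down it reaches from about 0.275 to 0.825 m from the base axis. Payload 4.9 kg.
Tool frame: the origin (TCP) lies on the centre line of the jaws, within the pads' length; the fingertips stand r.nose_length ahead of it and the grasp point (between the pads) lies 11 mm behind it (r.nose_length is the distance from the TCP to the fingertips, in m); x points along the fingers, y is the direction in which the jaws open and shut, and the axes are right-handed (so a half turn about x gives the same grasp; the last joint's range is limited). The gripper opens to 85 mm and grips with 20 to 120 N. Pads are 22 mm wide; open, the fingers measure 114 mm over their backs; the gripper's body (76 mm by 85 mm) begins 54 mm behind the grasp point. The pads swing forward as they close: fully open they stand 13 mm farther back than shut.
Start: joints at [1.006, 0.326, -0.193, 1.052, 0, 1.437], TCP at [0.23, 0.5, 0.239] pointing down, gripper open.
Joint ranges: [-2.65, 2.65], [-0.97, 1.79], [-1.3, 1.35], [-1.93, 2.1], [-1.47, 1.37], [-3.14, 3.14]. Speed limits (rad/s): [2.57, 2.57, 3.14, 3.14, 3.14, 3.14].

## Interface

Orientations are given as a rotation vector (axis times angle).
In Python, from station import r, vision, sign_off gives the robot as it stands.
- The arm moves only by the shell command python3 -m crank 'ROWS' [FORCE]. ROWS is JSON, a list that holds one entry, the list of rows, each a list of 5 numbers: the opening in per cent of the stroke, from 0 (shut) to 100 (fully open), then the shift along the tool's x, y, z in mm, then the turn about the tool's x in degrees. A call has 1 to 5 rows; each row is the pose to reach, as a shift and turn from the pose commanded when the call began, along the tool's axes at that moment; what a row does not reach only later rows make up. A row lasts 1/10 s, in which the tool goes at most 50 mm and 8.59 degrees, less where a joint would pass 70% of its speed; a pose out of reach is approached as far as the arm can. A call with a gripper value outside its range is refused whole. The fingers move at their own pace and stop on an object; FORCE is the grip in N (left out, the last holds). Time passes only in rows, so rows that repeat a pose let the fingers close. It gives the time, the measured TCP pose, the force and the opening at its end, in the units of the state.
- r.state(): the state, without advancing time (a new reading comes with each control period).
- vision.read_camera(name): name is "scene" or "top" or "wrist"; returns a dict with "frame" (384x512x3 uint8, red, green, blue), "fov_y" (degrees; the focal length in pixels is half the picture's height over the tangent of half this angle, whatever the lens; pixels are square), "cx", "cy" (the principal point, pixels), "pose" (4x4, takes a point from camera to world coordinates); the wrist camera has in their place "mount" (4x4, takes a point from camera to tool coordinates, whose origin is the TCP and whose axes are the tool frame's). Camera axes: x right, y up, looking along -z (the intrinsics and any distortion apply to the point x, -y, -z); pixel columns grow to the right and rows downward; lengths in m; the calibration is good to about 2 mm. A picture is of the moment at which its call begins: read the wrist's pose just before it. There is no depth.
- sign_off(): hands the job in, once; it reports no verdict.
The state is a dict: "clock": time; "qpos": joint angles; "dq": joint speeds; "effort": joint torques, N m; "position": TCP position; "tool_rot": TCP orientation; "force": force on the tool from outside, world axes, zero at the start; "moment": the same for the moment, N m; "finger_gap": finger opening in m.
Only numpy, scipy, OpenCV 4.12 (cv2) and the standard library are available. Lean on these libraries where they do the work, as an engineer would, in place of code of your own. Each camera call takes 0.05 s, during which the arm holds its last target.

## Working session

There is one attempt and no reset: what is moved stays moved. The work goes in short steps, Python scripts to look and compute and a shell command to move; the robot and the scene stay as the last step left them, time stands still between calls to the robot, and variables do not carry over. Pictures are saved under pics/ and viewed, and the job is handed in when it is done.

```bash
ls; mkdir -p pics; python3 - <<'E'
from station import r, vision
import cv2,numpy as np
s=r.state(); print(s, r.nose_length)
for n in ("scene","top"):
    c=vision.read_camera(n); cv2.imwrite(f"pics/{n}0.png",cv2.cvtColor(c["frame"],cv2.COLOR_RGB2BGR))
    print({k:v for k,v in c.items() if k!="frame"})
E
```

```text
pics
{'clock': 0.0, 'qpos': array([ 1.00581071e+00,  3.26926448e-01, -1.93605956e-01,  1.05198801e+00,
        2.69993613e-05,  1.43659540e+00]), 'dq': array([-5.42484321e-04, -1.68194920e-04, -6.85642626e-04,  1.14673439e-03,
       -5.01430090e-05,  9.31953635e-04]), 'effort': array([ 1.79311599e-03, -4.43396544e+01,  2.62441063e+01,  1.55733019e-02,
       -1.20927807e-04,  1.81263363e-05]), 'position': array([0.22934442, 0.49927081, 0.23850293]), 'tool_rot': array([ 0.336619  ,  1.54487994, -0.33916516]), 'force': array([-0.47955072,  0.63415468, -0.50898812]), 'moment': array([-0.00516889, -0.0005626 ,  0.04646207]), 'finger_gap': 0.08523776424330985} 0.008
{'fov_y': 55.71133249291751, 'cx': 252.5709000210775, 'cy': 191.80517527828147, 'pose': array([[ 0.78033669,  0.278376  , -0.55998344,  0.11779202],
       [-0.62525676,  0.36354671, -0.69057062, -0.3943875 ],
       [ 0.01134186,  0.88901102,  0.45774531,  0.50149704],
       [ 0.        ,  0.        ,  0.        ,  1.        ]])}
{'fov_y': 55.07874745400098, 'cx': 260.36540674969604, 'cy': 193.15229457270013, 'pose': array([[-0.00833291,  0.99746579, -0.07065803,  0.52006898],
       [-0.99914689, -0.01116347, -0.0397602 ,  0.17817848],
       [-0.04044823,  0.07026643,  0.99670787,  1.01625644],
       [ 0.        ,  0.        ,  0.        ,  1.        ]])}
```

View pics/scene0.png

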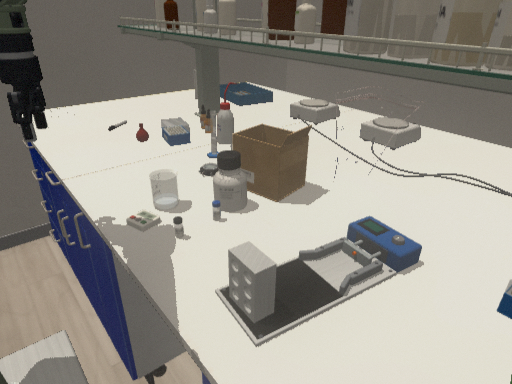

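View pics/top0.png

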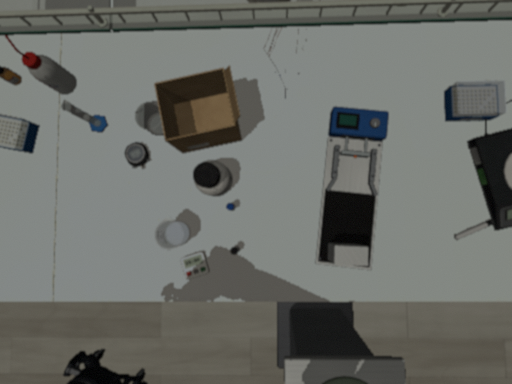

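Scene: the block stands at about (252,283), with the dock running to the blue housing at (383,243). Top: the plate runs from (345,266) to (355,140). I'll zoom in to get the corners.

```bash
cat > h.py <<'E'
import numpy as np,cv2
def K(c):
    f=192/np.tan(np.radians(c["fov_y"])/2); return np.array([[f,0,c["cx"]],[0,f,c["cy"]],[0,0,1]])
def ray(c,uv,z,P=None):
    P=c["pose"] if P is None else P
    k=K(c); d=np.array([(uv[0]-k[0,2])/k[0,0],-(uv[1]-k[1,2])/k[0,0],-1.]); d=P[:3,:3]@d; o=P[:3,3]
    return o+d*(z-o[2])/d[2]
def proj(c,p,P=None):
    P=c["pose"] if P is None else P
    q=P[:3,:3].T@(np.asarray(p)-P[:3,3]); k=K(c); return np.array([k[0,2]+k[0,0]*q[0]/-q[2],k[1,2]-k[0,0]*q[1]/-q[2]])
def save(c,name,x0=0,x1=512,y0=0,y1=384,s=1):
    im=cv2.cvtColor(c["frame"],cv2.COLOR_RGB2BGR)[y0:y1,x0:x1]
    cv2.imwrite(name,cv2.resize(im,None,fx=s,fy=s,interpolation=cv2.INTER_CUBIC))
E
python3 - <<'E'
from station import vision
from h import *
save(vision.read_camera("scene"),"pics/s1.png",210,430,200,340,3.5)
save(vision.read_camera("top"),"pics/t1.png",300,400,100,280,3.3)
E
```

```text
(no output)
```

View pics/s1.png

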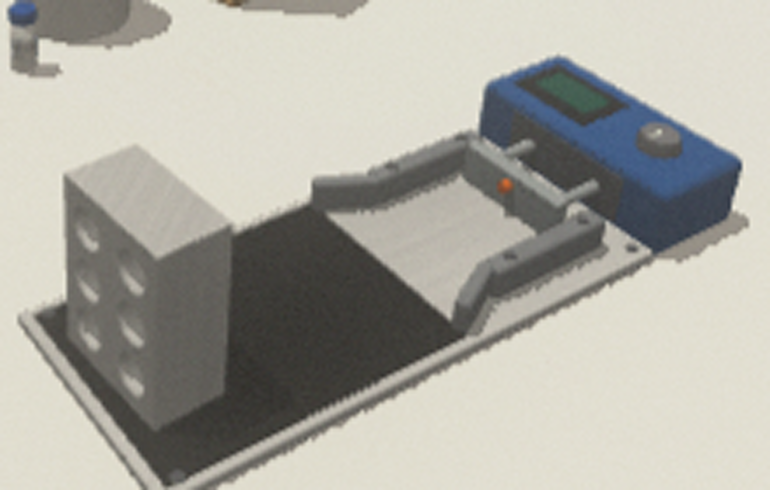

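View pics/t1.png

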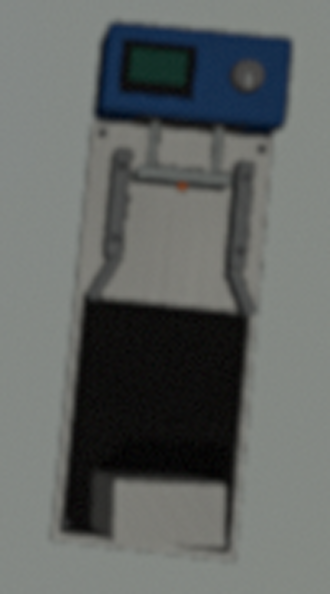

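```bash
python3 - <<'E'
from station import vision
from h import *
S=vision.read_camera("scene");T=vision.read_camera("top")
s=lambda u,v:(u/3.5+210-.36,v/3.5+200-.36); t=lambda u,v:(u/3.3+300-.35,v/3.3+100-.35)
print("plate z8 scene");
for p in [(20,318),(160,492),(655,258)]: print(p,ray(S,s(*p),.008).round(4))
print("plate top")
for p in [(53,540),(233,558),(93,122),(275,132)]: print(p,ray(T,t(*p),.008).round(4))
print("block top, scene then top")
for p in [(65,175),(137,146),(232,228),(157,262)]: print(p,ray(S,s(*p),.118).round(4))
for p in [(113,472),(223,480),(227,550),(113,540)]: print(p,ray(T,t(*p),.118).round(4))
print("base scene")
for p in [(68,335),(157,431),(225,392)]: print(p,ray(S,s(*p),.008).round(4))
print("apron edge scene, z8"); 
for p in [(315,207),(465,335)]: print(p,ray(S,s(*p),.008).round(4))
print("pad top edge z36 scene / top")
for p in [(472,133),(565,208)]: print(p,ray(S,s(*p),.036).round(4))
for p in [(137,180),(224,187)]: print(p,ray(T,t(*p),.036).round(4))
print("orange",ray(S,s(505,184),.024),ray(T,t(182,186),.024))
E
```

```text
plate z8 scene
(20, 318) [0.4027 0.0677 0.008 ]
(160, 492) [ 0.3897 -0.0714  0.008 ]
(655, 258) [ 0.7281 -0.1217  0.008 ]
plate top
(53, 540) [0.4004 0.0707 0.008 ]
(233, 558) [ 0.3855 -0.0742  0.008 ]
(93, 122) [0.7457 0.031  0.008 ]
(275, 132) [ 0.7347 -0.1189  0.008 ]
block top, scene then top
(65, 175) [0.4139 0.0368 0.118 ]
(137, 146) [0.4581 0.0344 0.118 ]
(232, 228) [ 0.4522 -0.046   0.118 ]
(157, 262) [ 0.4087 -0.0432  0.118 ]
(113, 472) [0.4623 0.038  0.118 ]
(223, 480) [ 0.4561 -0.0411  0.118 ]
(227, 550) [ 0.4059 -0.0426  0.118 ]
(113, 540) [0.4133 0.0391 0.118 ]
base scene
(68, 335) [0.416  0.0406 0.008 ]
(157, 431) [ 0.4119 -0.0417  0.008 ]
(225, 392) [ 0.4559 -0.0432  0.008 ]
apron edge scene, z8
(315, 207) [0.603  0.0373 0.008 ]
(465, 335) [ 0.5872 -0.0933  0.008 ]
pad top edge z36 scene / top
(472, 133) [0.7108 0.005  0.036 ]
(565, 208) [ 0.6919 -0.0789  0.036 ]
(137, 180) [0.6913 0.0007 0.036 ]
(224, 187) [ 0.6845 -0.0686  0.036 ]
orange [ 0.69754312 -0.03317921  0.024     ] [ 0.68788806 -0.03775766  0.024     ]
```

Dock yaw is about -0.12 with its origin near (0.568,-0.021). The block centre is near (0.434,-0.003) with yaw about -0.07, so it sits at dock x≈-135 as the task states. Next I'll refine this and compute the tool shifts.

```bash
cat >> h.py <<'E'
from scipy.spatial.transform import Rotation as Ro
def plan(target,yawdir):
    """shift in tool axes (mm) to world target, and turn about tool x (deg) to put tool y at heading yawdir (mod 180)"""
    from station import r
    s=r.state(); R=Ro.from_rotvec(s["tool_rot"]).as_matrix()
    y=R[:,1]; h=np.arctan2(y[1],y[0]); d=(yawdir-h+np.pi/2)%np.pi-np.pi/2
    sg=np.sign(R[2,0]); print("pos",s["position"].round(4),"x",R[:,0].round(3),"y",R[:,1].round(3),"z",R[:,2].round(3))
    print("shift mm",(R.T@(np.asarray(target)-s["position"])*1e3).round(1),"turn",round(np.degrees(d*sg),2),"q6",s["qpos"].round(3),"F",s["force"].round(2),"t",s["clock"])
E
python3 - <<'E'
from h import *
plan([.345,.003,.22],np.pi/2-.07)
E
```

```text
pos [0.2296 0.4996 0.239 ] x [-0.    -0.001 -1.   ] y [ 0.418  0.909 -0.001] z [ 0.909 -0.418 -0.   ]
shift mm [  19.2 -403.   312.3] turn -20.67 q6 [ 1.006  0.327 -0.193  1.052  0.     1.437] F [-1.53  0.07 -0.69] t 0.3
```

```bash
python3 -m crank '[[[0,0,-36,28,-4],[0,0,-72,56,-8],[0,0,-108,84,-12],[0,0,-145,112,-16],[0,0,-181,140,-20]]]' 40; python3 - <<'E'
from h import *
plan([.345,.003,.22],np.pi/2-.07)
E
```

```text
clock: 0.8
position: [0.2812, 0.2752, 0.2393]
tool_rot: [0.061, 1.569, -0.061]
force: [1.1, -0.6, -0.0]
finger_gap: 0.0126
pos [0.2812 0.2752 0.2393] x [ 0.001  0.    -1.   ] y [0.078 0.997 0.   ] z [ 0.997 -0.078  0.001]
shift mm [  19.3 -266.4   84.8] turn -0.46 q6 [ 0.587  0.033 -0.558  0.98  -0.     0.665] F [ 1.15 -0.58 -0.01] t 0.8
```

```bash
python3 -m crank '[[[0,0,-45,16,0],[0,0,-90,32,0],[0,0,-135,48,0],[0,0,-180,64,0],[0,0,-225,76,0]]]'; python3 - <<'E'
from h import *
plan([.345,.003,.22],np.pi/2-.07)
from station import r,vision
s=r.state(); c=vision.read_camera("wrist"); save(c,"pics/w1.png",s=1.5); print(c["mount"],c["fov_y"],c["cx"],c["cy"])
E
```

```text
clock: 1.3
position: [0.3392, 0.0445, 0.2397]
tool_rot: [0.064, 1.568, -0.064]
force: [1.0, -0.3, 0.6]
finger_gap: 0.0002
pos [0.3392 0.0445 0.2397] x [ 0.002 -0.    -1.   ] y [0.082 0.997 0.   ] z [ 0.997 -0.082  0.002]
shift mm [ 19.7 -40.9   9.1] turn -0.67 q6 [-0.087 -0.072 -0.658  0.983  0.    -0.005] F [ 0.98 -0.34  0.63] t 1.3
[[ 1.01420679e-03  2.98664682e-01 -9.54357574e-01 -1.34460703e-01]
 [ 9.99999330e-01  2.28870920e-04  1.13433560e-03 -5.07259479e-04]
 [ 5.57210676e-04 -9.54358086e-01 -2.98664250e-01 -7.59838698e-02]
 [ 0.00000000e+00  0.00000000e+00  0.00000000e+00  1.00000000e+00]] 69.78233583305243 256.2586194796708 197.5429430937056
```

View pics/w1.png

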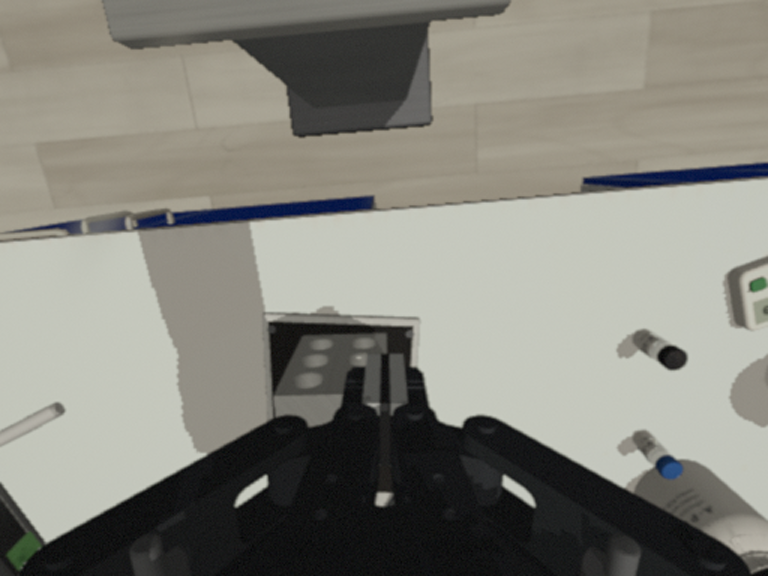

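Wrist: the plate's near corners are at (268,315) and (418,320) in the 1.5x picture. The wells face shows at its foot (308-386,335), and the fingers partly hide the block.

```bash
python3 - <<'E'
from h import *
from station import r,vision
s=r.state(); c=vision.read_camera("wrist")
T=np.eye(4);T[:3,:3]=Ro.from_rotvec(s["tool_rot"]).as_matrix();T[:3,3]=s["position"];P=T@c["mount"]
save(c,"pics/w2.png",160,300,200,290,5.5)
for n,p,z in [("nearR",(268,314),.008),("nearL",(418,319),.008),("foot",(308,335),.008),("foot2",(386,334),.008),("topR",(276,394),.118),]:
    print(n,ray(c,(p[0]/1.5,p[1]/1.5),z,P).round(4))
E
```

```text
nearR [ 0.3871 -0.0791  0.008 ]
nearL [0.4049 0.0615 0.008 ]
foot [ 0.4117 -0.0446  0.008 ]
foot2 [0.4174 0.03   0.008 ]
topR [ 0.41   -0.0468  0.118 ]
```

View pics/w2.png

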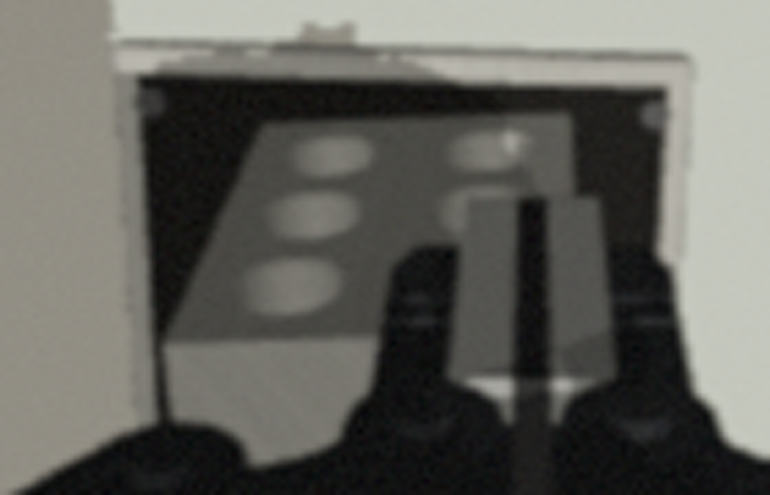

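```bash
python3 -m crank '[[[0,26,-20,10,0],[0,65,-41,13,0],[0,104,-41,13,0],[0,129,-41,13,0],[0,129,-41,13,0]]]'; python3 - <<'E'
from h import *
plan([.355,.0025,.110],np.pi/2-.075)
plan([.390,-.001,.110],np.pi/2-.075)
from station import r,vision
s=r.state(); c=vision.read_camera("scene"); save(c,"pics/s2.png",150,400,150,340,3.2)
E
```

```text
clock: 1.9
position: [0.3454, 0.0055, 0.1079]
tool_rot: [0.065, 1.576, -0.063]
force: [-1.1, -0.3, 0.1]
finger_gap: -0.0
pos [0.3454 0.0055 0.1079] x [-0.006  0.002 -1.   ] y [0.081 0.997 0.001] z [ 0.997 -0.081 -0.006]
shift mm [-2.1 -2.2  9.8] turn -0.36 q6 [-0.199  0.118 -0.862  0.597  0.    -0.118] F [-1.12 -0.29  0.05] t 1.9
pos [0.3454 0.0055 0.1079] x [-0.006  0.002 -1.   ] y [0.081 0.997 0.001] z [ 0.997 -0.081 -0.006]
shift mm [-2.4 -2.9 45. ] turn -0.36 q6 [-0.199  0.118 -0.862  0.597  0.    -0.118] F [-1.12 -0.29  0.05] t 1.9
```

View pics/s2.png

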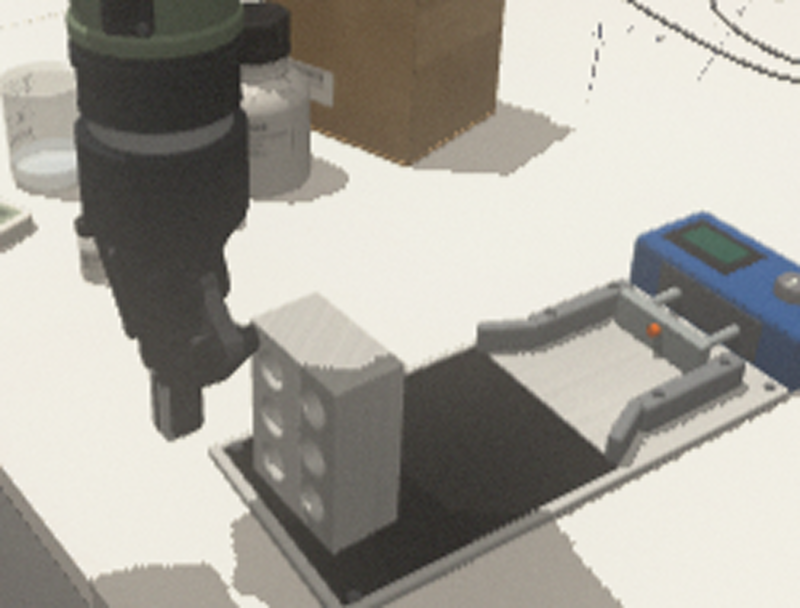

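Scene: the shut fingertips at (178,435) stand in front of the wells face, in line and clear of the block. Now a gentle approach.

```bash
python3 -m crank '[[[0,-1,-2,12,0],[0,-2,-3,24,0],[0,-2,-3,36,0],[0,-2,-3,40,0],[0,-2,-3,44,0]]]';python3 -m crank '[[[0,0,0,2,0],[0,0,0,4,0],[0,0,0,6,0],[0,0,0,8,0],[0,0,0,10,0]]]'
```

```text
clock: 2.45
position: [0.3928, -0.0022, 0.1126]
tool_rot: [0.064, 1.569, -0.064]
force: [0.2, -0.3, -0.4]
finger_gap: 0.0003
clock: 2.95
position: [0.4016, -0.0029, 0.1122]
tool_rot: [0.064, 1.57, -0.064]
force: [-1.7, 1.2, 1.0]
finger_gap: -0.0002
```

```bash
python3 - <<'E'
from h import *
plan([.401,-.0015,.110],np.pi/2-.075)
from station import r,vision
s=r.state(); c=vision.read_camera("scene"); save(c,"pics/s3.png",150,400,150,340,3.2)
E
```

```text
pos [ 0.4016 -0.0029  0.1122] x [-0.001  0.    -1.   ] y [0.082 0.997 0.   ] z [ 0.997 -0.082 -0.001]
shift mm [ 2.2  1.3 -0.7] turn -0.39 q6 [-0.191  0.204 -0.736  0.631 -0.    -0.11 ] F [-1.7   1.17  1.01] t 2.95
```

View pics/s3.png

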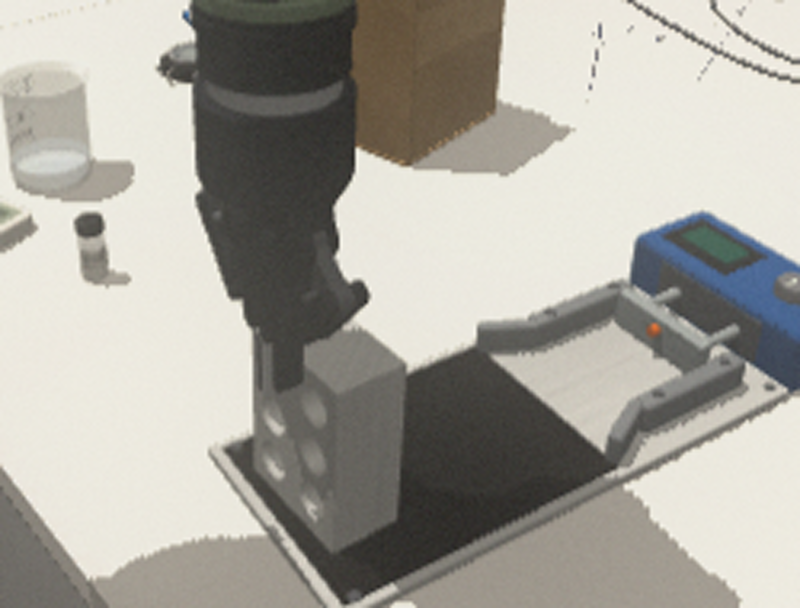

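The fingers sit at the top on the centre strip, close to contact. I'll push on.

```bash
for i in 1; do python3 -m crank '[[[0,0,0,3,0],[0,0,0,6,0],[0,0,0,9,0],[0,0,0,12,0],[0,0,0,15,0]]]';done; python3 -m crank '[[[0,0,0,3,0],[0,0,0,6,0],[0,0,0,9,0],[0,0,0,12,0],[0,0,0,15,0]]]'; python3 - <<'E'
from h import *
from station import r,vision
s=r.state(); c=vision.read_camera("scene"); save(c,"pics/s4.png",150,400,150,340,3.2)
E
```

```text
clock: 3.5
position: [0.4172, -0.0042, 0.1123]
tool_rot: [0.064, 1.57, -0.064]
force: [-0.3, 0.6, 0.1]
finger_gap: -0.0002
clock: 4.0
position: [0.4321, -0.0054, 0.1123]
tool_rot: [0.064, 1.57, -0.064]
force: [1.0, -0.4, -0.1]
finger_gap: 0.0003
```

View pics/s4.png

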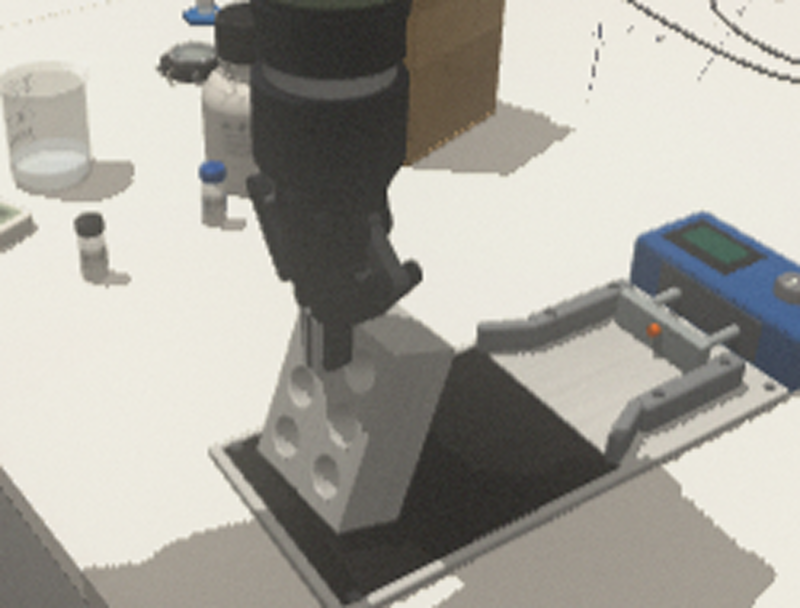

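The block is tilting about its back foot edge without sliding. I'll continue.

```bash
python3 -m crank '[[[0,0,0,3,0],[0,0,0,6,0],[0,0,0,9,0],[0,0,0,12,0],[0,0,0,15,0]]]'; python3 -m crank '[[[0,0,0,0,0],[0,0,0,-5,0],[0,0,0,-10,0],[0,0,0,-15,0],[0,0,0,-20,0]]]'; python3 - <<'E'
from h import *
from station import r,vision
s=r.state(); c=vision.read_camera("scene"); save(c,"pics/s5.png",150,400,150,340,3.2)
E
```

```text
clock: 4.55
position: [0.447, -0.0066, 0.1123]
tool_rot: [0.064, 1.57, -0.064]
force: [-0.6, 0.1, -0.7]
finger_gap: -0.0001
clock: 5.05
position: [0.426, -0.0049, 0.1123]
tool_rot: [0.064, 1.57, -0.064]
force: [0.0, -0.1, -0.4]
finger_gap: -0.0003
```

View pics/s5.png

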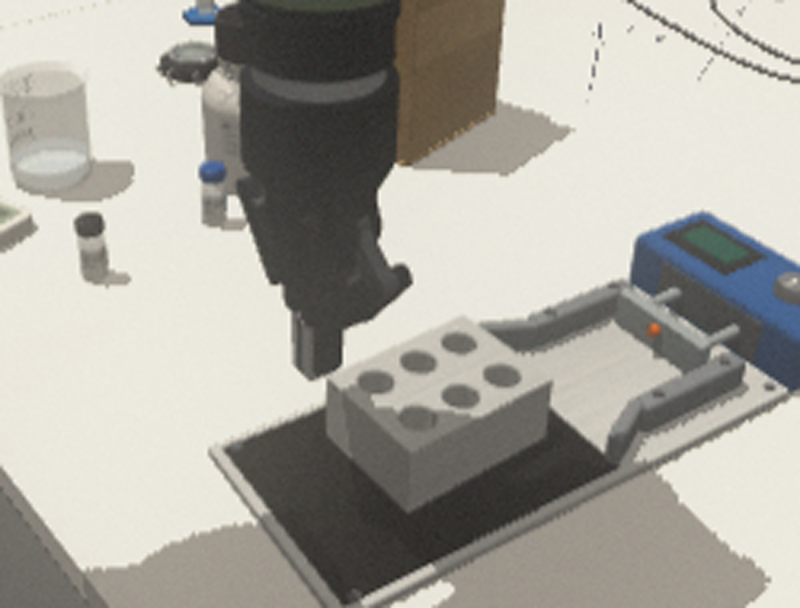

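It toppled and lies wells up. In this crop the top-face corners are at about (327,382), (410,450), (551,382) and (463,318). I'll locate it, with retreat and descent to follow.

```bash
python3 - <<'E'
from h import *
from station import r,vision
S=vision.read_camera("scene")
s=lambda u,v:(u/3.2+150-.35,v/3.2+150-.35)
Q=[ray(S,s(*p),.053) for p in [(327,382),(410,450),(551,382),(463,318)]]
th=-.12; D=np.array([.568,-.021]); u=np.array([np.cos(th),np.sin(th)]); v=np.array([-u[1],u[0]])
for q in Q: print(q.round(4),"dock",((q[:2]-D)@u).round(4),((q[:2]-D)@v).round(4))
print("base", ray(S,s(408,512),.008))
# push start: 60mm behind near end on dock line
m=(Q[0]+Q[1])/2; print(m)
plan([.40,-.004,.112],np.pi/2-.12)
E
```

```text
[0.464  0.0318 0.053 ] dock -0.1096 0.04
[ 0.464  -0.0418  0.053 ] dock -0.1008 -0.0331
[ 0.5698 -0.0506  0.053 ] dock 0.0053 -0.0292
[0.5734 0.0278 0.053 ] dock -0.0005 0.0491
base [ 0.46372842 -0.04324301  0.008     ]
[ 0.46398092 -0.00500155  0.053     ]
pos [ 0.4257 -0.0048  0.1122] x [-0.001  0.    -1.   ] y [0.082 0.997 0.   ] z [ 0.997 -0.082 -0.001]
shift mm [  0.3  -1.3 -25.6] turn 2.19 q6 [-0.185  0.244 -0.68   0.647 -0.    -0.103] F [0.27 0.61 0.76] t 5.15
```

The block is square to within about 0.05 rad and roughly 3 to 8 mm left of the dock axis. The two half-open fingers and the flares will square it.

```bash
python3 -m crank '[[[40,0,-1,-14,1],[40,20,-2,-14,2.1],[40,50,-2,-14,2.1],[40,78,-2,-14,2.1],[40,86,-2,-14,2.1]]]' 40; python3 -m crank '[[[40,0,0,0,0],[40,0,0,0,0]]]'; python3 - <<'E'
from h import *
from station import r,vision
plan([.445,-.009,.026],np.pi/2-.12)
c=vision.read_camera("scene"); save(c,"pics/s6.png",150,400,150,340,3.2)
E
```

```text
clock: 5.65
position: [0.411, -0.0056, 0.0244]
tool_rot: [0.093, 1.572, -0.093]
force: [0.0, -0.2, 0.3]
finger_gap: 0.0341
clock: 5.85
position: [0.4133, -0.0059, 0.027]
tool_rot: [0.093, 1.568, -0.093]
force: [-1.1, -0.2, -0.2]
finger_gap: 0.0343
pos [ 0.4133 -0.0059  0.027 ] x [ 0.001 -0.    -1.   ] y [0.118 0.993 0.   ] z [ 0.993 -0.118  0.001]
shift mm [ 1.   0.7 31.9] turn 0.09 q6 [-0.193  0.376 -0.799  0.395  0.    -0.075] F [-1.08 -0.23 -0.19] t 5.85
```

View pics/s6.png

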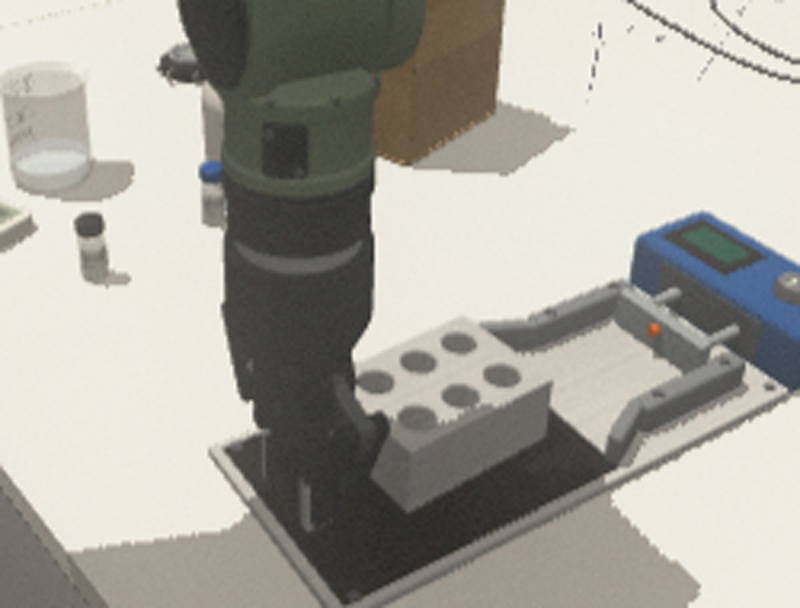

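```bash
python3 -m crank '[[[40,0,0,8,0],[40,0,0,16,0],[40,0,0,24,0],[40,0,0,30,0],[40,0,0,34,0]]]' ; for i in 1; do python3 -m crank '[[[40,0,0,3,0],[40,0,0,6,0],[40,0,0,9,0],[40,0,0,12,0],[40,0,0,15,0]]]';  python3 -m crank '[[[40,0,0,4,0],[40,0,0,8,0],[40,0,0,12,0],[40,0,0,16,0],[40,0,0,20,0]]]'; done; python3 - <<'E'
from h import *
from station import r,vision
plan([.445,-.009,.026],np.pi/2-.12)
c=vision.read_camera("scene"); save(c,"pics/s7.png",150,400,150,340,3.2)
E
```

```text
clock: 6.4
position: [0.4475, -0.01, 0.0264]
tool_rot: [0.093, 1.568, -0.093]
force: [-0.2, 0.1, 0.4]
finger_gap: 0.0346
clock: 6.9
position: [0.4612, -0.0116, 0.0261]
tool_rot: [0.093, 1.569, -0.093]
force: [-1.8, 0.0, -1.2]
finger_gap: 0.0341
clock: 7.4
position: [0.4815, -0.0141, 0.0262]
tool_rot: [0.093, 1.569, -0.093]
force: [-1.3, 0.3, -0.5]
finger_gap: 0.0341
pos [ 0.4815 -0.0141  0.0262] x [-0. -0. -1.] y [ 0.118  0.993 -0.   ] z [ 0.993 -0.118 -0.   ]
shift mm [  0.2   0.7 -36.9] turn 0.09 q6 [-0.183  0.467 -0.627  0.476 -0.    -0.064] F [-1.34  0.33 -0.46] t 7.4
```

View pics/s7.png

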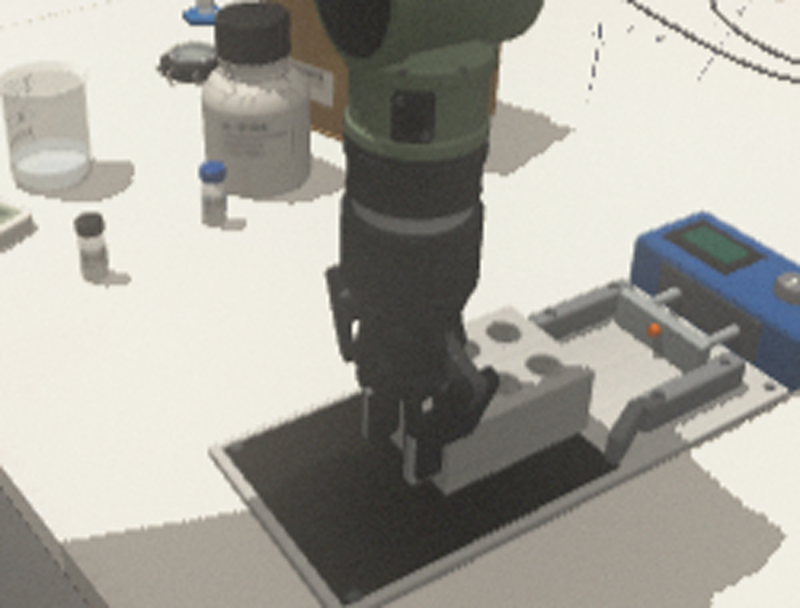

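The block is sliding square. Its far-left top corner, at about (510,310), is nearing the left flare. I'll keep going and watch the force.

```bash
for i in 1; do python3 -m crank '[[[40,0,0,3,0],[40,0,0,6,0],[40,0,0,9,0],[40,0,0,12,0],[40,0,0,15,0]]]';  python3 -m crank '[[[40,0,0,3,0],[40,0,0,6,0],[40,0,0,9,0],[40,0,0,12,0],[40,0,0,15,0]]]'; done; python3 - <<'E'
from h import *
from station import r,vision
c=vision.read_camera("scene"); save(c,"pics/s8.png",200,400,170,320,4)
E
```

```text
clock: 7.95
position: [0.4962, -0.0158, 0.0263]
tool_rot: [0.093, 1.569, -0.093]
force: [-3.5, 0.1, 0.8]
finger_gap: 0.0341
clock: 8.45
position: [0.5012, -0.0176, 0.0247]
tool_rot: [0.092, 1.587, -0.096]
force: [-26.0, -3.1, 16.1]
finger_gap: 0.0342
```

View pics/s8.png

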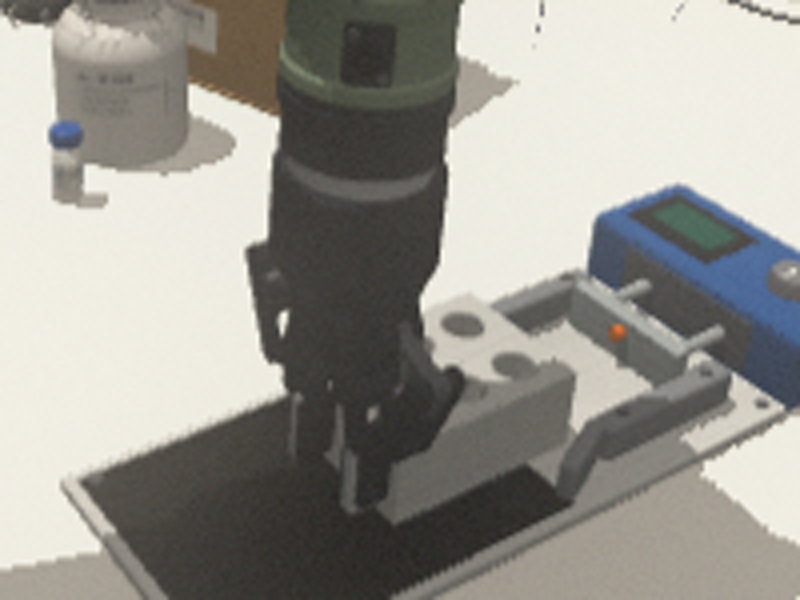

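The force reached 26 N because the block wedged on the left flare. I'm backing off at once.

```bash
python3 -m crank '[[[40,0,0,-10,0],[40,0,0,-20,0],[40,0,0,-35,0],[40,0,0,-50,0],[40,0,0,-50,0]]]'; python3 -m crank '[[[40,-40,0,0,0],[40,-80,0,0,0],[40,-110,0,-30,0],[40,-110,0,-60,0],[40,-110,0,-60,0]]]';  python3 - <<'E'
from h import *
from station import r,vision
plan([.5,0,.1],np.pi/2-.12)
c=vision.read_camera("scene"); save(c,"pics/s9.png",200,400,170,320,4)
c=vision.read_camera("top"); save(c,"pics/t9.png",290,400,90,280,3.1)
E
```

```text
clock: 9.0
position: [0.46, -0.0112, 0.0263]
tool_rot: [0.093, 1.569, -0.093]
force: [-0.5, 0.9, 0.3]
finger_gap: 0.0341
clock: 9.5
position: [0.3998, -0.004, 0.1372]
tool_rot: [0.093, 1.568, -0.093]
force: [0.1, 0.1, -0.3]
finger_gap: 0.0341
pos [ 0.3998 -0.004   0.1372] x [ 0.001  0.    -1.   ] y [0.118 0.993 0.   ] z [ 0.993 -0.118  0.001]
shift mm [37.3 15.8 99. ] turn 0.11 q6 [-0.195  0.162 -0.708  0.7    0.    -0.077] F [ 0.1   0.1  -0.34] t 9.5
```

View pics/s9.png

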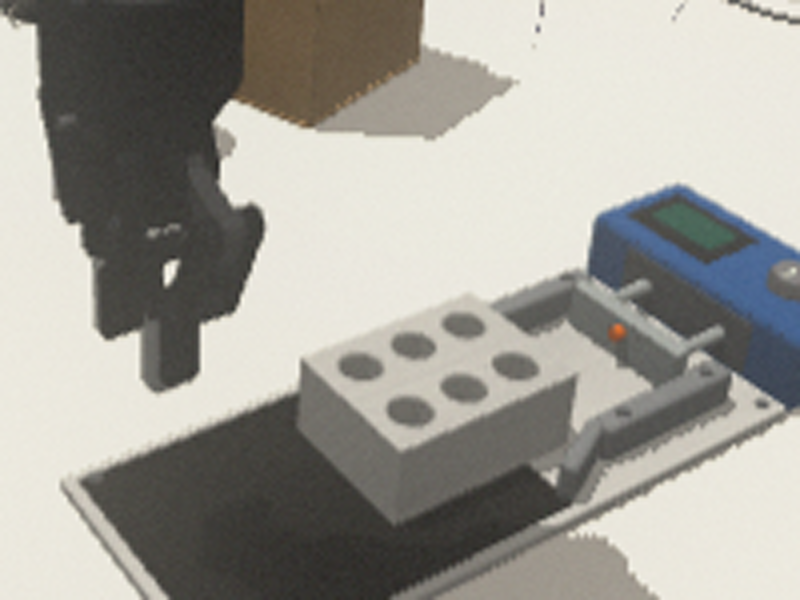

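View pics/t9.png

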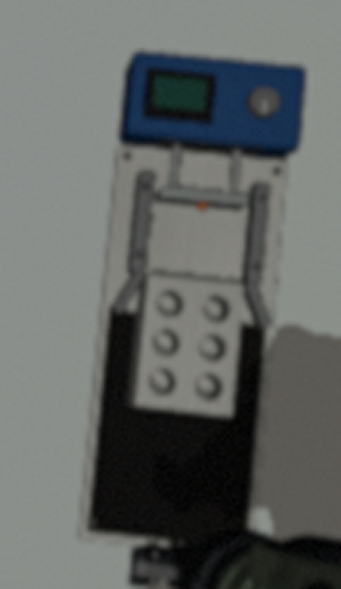

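The top view is clear: the block corners are at (148,272), (246,282), (233,418) and (132,408), and the block is left of centre in the mouth. I'll zoom both views on the mouth for accurate numbers.

```bash
python3 - <<'E'
from h import *
from station import r,vision
c=vision.read_camera("scene"); save(c,"pics/s10.png",265,395,230,310,6)
c=vision.read_camera("top"); save(c,"pics/t10.png",318,388,138,232,6.2)
E
```

```text
(no output)
```

View pics/s10.png

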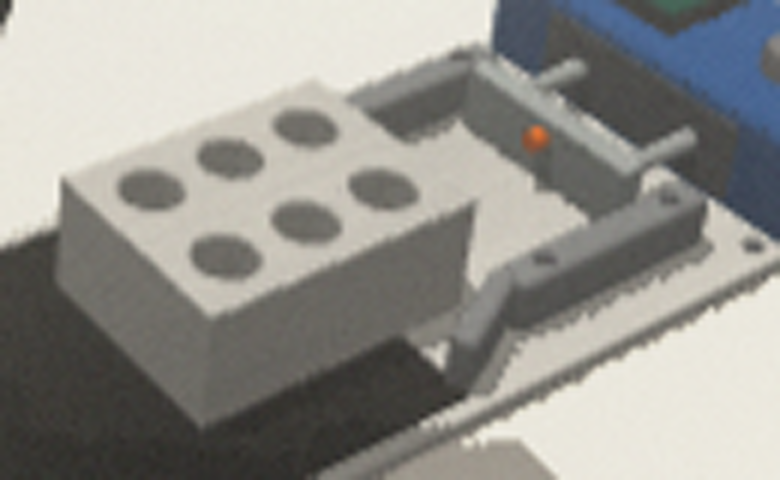

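View pics/t10.png

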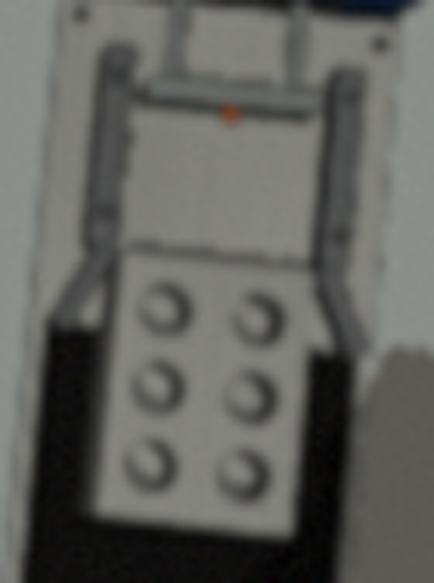

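```bash
python3 - <<'E'
from h import *
from station import r,vision
S=vision.read_camera("scene");T=vision.read_camera("top")
t=lambda u,v:(u/6.2+318-.42,v/6.2+138-.42); s=lambda u,v:(u/6+265-.42,v/6+230-.42)
th=-.12; D=np.array([.568,-.022]); u=np.array([np.cos(th),np.sin(th)]); v=np.array([-u[1],u[0]])
def pr(n,q): print(n,q[:2].round(4),"dock",((q[:2]-D)@u).round(4),((q[:2]-D)@v).round(4))
for p in [(124,245),(316,266),(297,538),(95,517)]: pr("Tblock",ray(T,t(*p),.053))
for p in [(135,65),(115,240)]: pr("TrailL",ray(T,t(*p),.030))
for p in [(330,75),(315,265)]: pr("TrailR",ray(T,t(*p),.008))
for p in [(62,180),(208,320),(475,198),(315,80)]: pr("Sblock",ray(S,s(*p),.053))
for p in [(202,427)]: pr("Sblock base",ray(S,s(*p),.008))
for p in [(355,100),(470,55)]: pr("SrailL",ray(S,s(*p),.030))
for p in [(512,275),(665,190)]: pr("SrailR top inner",ray(S,s(*p),.030))
for p in [(475,72),(628,178)]: pr("S padtop",ray(S,s(*p),.036))
pr("S plunger",ray(S,s(536,137),.024)); pr("T plunger",ray(T,t(231,112),.024))
E
```

```text
Tblock [0.6281 0.0145] dock 0.0553 0.0435
Tblock [ 0.6182 -0.0652] dock 0.055 -0.0368
Tblock [ 0.5046 -0.0541] dock -0.0591 -0.0394
Tblock [0.514  0.0292] dock -0.0597 0.0443
TrailL [0.7091 0.0041] dock 0.1369 0.0428
TrailL [0.6329 0.0144] dock 0.0601 0.0439
TrailR [ 0.7074 -0.0851] dock 0.146 -0.0459
TrailR [ 0.6233 -0.0761] dock 0.0613 -0.0471
Sblock [0.5182 0.0263] dock -0.0553 0.042
Sblock [ 0.5077 -0.0516] dock -0.0564 -0.0367
Sblock [ 0.6188 -0.0639] dock 0.0554 -0.0355
Sblock [0.627  0.0137] dock 0.0543 0.0425
Sblock base [ 0.5101 -0.051 ] dock -0.054 -0.0358
SrailL [0.6553 0.0169] dock 0.082 0.0491
SrailL [0.712  0.0095] dock 0.1392 0.0485
SrailR top inner [ 0.622  -0.0802] dock 0.0605 -0.0513
SrailR top inner [ 0.7002 -0.0848] dock 0.1388 -0.0465
S padtop [ 0.6971 -0.0038] dock 0.126 0.0335
S padtop [ 0.6884 -0.0769] dock 0.1261 -0.0401
S plunger [ 0.6969 -0.0336] dock 0.1294 0.0039
T plunger [ 0.6889 -0.0379] dock 0.1219 -0.0013
```

The two views agree. The block is square but its centre line is about 5 mm left of the rails' (measured +3 against about -2), and its far end sits right at the straight section. I'll nudge it about 5 mm to the right from its left side, with the fingers shut and level with its middle.

```bash
python3 - <<'E'
from h import *
from station import r,vision
S=vision.read_camera("scene")
for n,p in [("bottle",(230,203)),("vialblue",(216,217)),("vialblack",(179,234)),("beaker",(165,203))]: print(n,ray(S,p,0).round(3))
plan([.574,.053,.137],np.pi/2-.12)
plan([.574,.053,.038],np.pi/2-.12)
E
```

```text
bottle [0.637 0.347 0.   ]
vialblue [0.563 0.307 0.   ]
vialblack [0.447 0.296 0.   ]
beaker [0.491 0.459 0.   ]
pos [ 0.4027 -0.0047  0.1361] x [ 0. -0. -1.] y [ 0.118  0.993 -0.   ] z [ 0.993 -0.118  0.   ]
shift mm [ -0.9  77.6 163.3] turn 0.09 q6 [-0.196  0.169 -0.703  0.699  0.    -0.077] F [ 0.34  0.33 -1.01] t 9.85
pos [ 0.4027 -0.0047  0.1361] x [ 0. -0. -1.] y [ 0.118  0.993 -0.   ] z [ 0.993 -0.118  0.   ]
shift mm [ 98.1  77.6 163.3] turn 0.09 q6 [-0.196  0.169 -0.703  0.699  0.    -0.077] F [ 0.34  0.33 -1.01] t 9.85
```

```bash
python3 -m crank '[[[0,0,18,40,0],[0,0,37,80,0],[0,0,57,120,0],[0,0,77,155,0],[0,0,78,163,0]]]'; python3 -m crank '[[[0,10,0,0,0],[0,40,0,0,0],[0,70,0,0,0],[0,95,0,0,0],[0,98,0,0,0]]]';  python3 -m crank '[[[0,0,-3,0,0],[0,0,-6,0,0],[0,0,-9,0,0],[0,0,-9,0,0]]]'; python3 - <<'E'
from h import *
from station import r,vision
plan([.574,.053,.038],np.pi/2-.12)
c=vision.read_camera("scene"); save(c,"pics/s11.png",200,400,170,320,4)
c=vision.read_camera("top"); save(c,"pics/t11.png",290,400,90,280,3.1)
E
```

```text
clock: 10.35
position: [0.5772, 0.0552, 0.1356]
tool_rot: [0.092, 1.566, -0.091]
force: [-0.5, -0.5, 0.2]
finger_gap: -0.0003
clock: 10.85
position: [0.568, 0.0532, 0.0345]
tool_rot: [0.093, 1.577, -0.094]
force: [-0.0, 0.4, 0.2]
finger_gap: 0.0002
clock: 11.25
position: [0.5726, 0.0441, 0.0395]
tool_rot: [0.093, 1.567, -0.094]
force: [0.0, 0.5, 0.5]
finger_gap: -0.0002
pos [0.5726 0.0441 0.0395] x [ 0.002 -0.    -1.   ] y [0.119 0.993 0.   ] z [ 0.993 -0.119  0.002]
shift mm [1.5 9.  0.4] turn 0.05 q6 [-0.052  0.573 -0.371  0.625 -0.     0.068] F [0.05 0.5  0.53] t 11.25
```

View pics/s11.png

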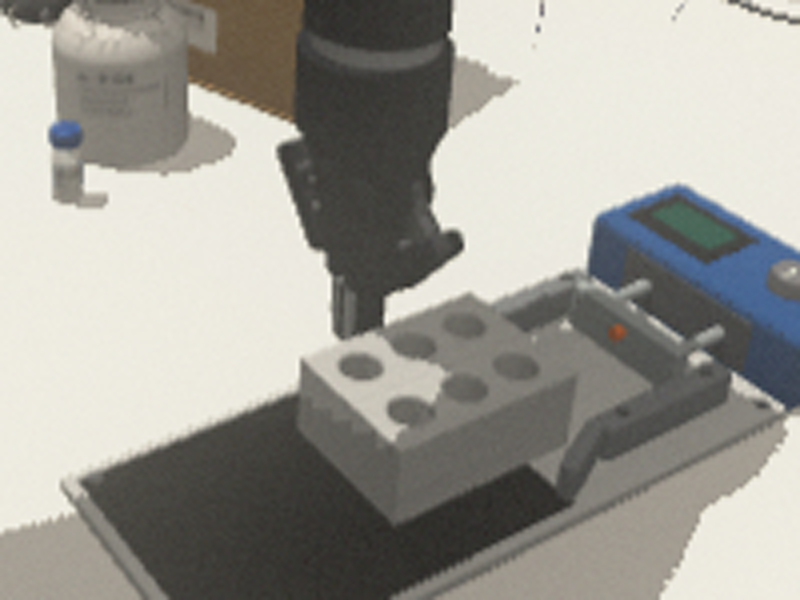

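View pics/t11.png

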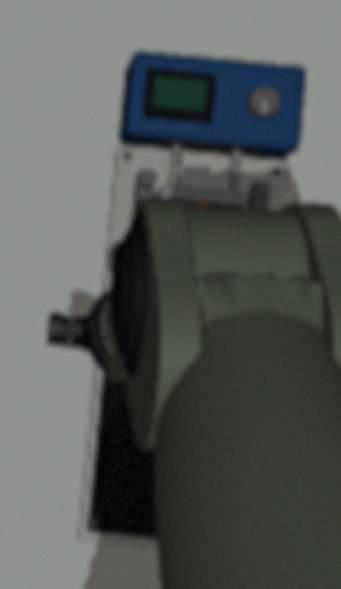

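The fingers are left of the block's middle with the linkage clear above it. I'll ease in until contact.

```bash
python3 -m crank '[[[0,0,-2,0,0],[0,0,-4,0,0],[0,0,-6,0,0],[0,0,-7,0,0],[0,0,-8,0,0]]]'; python3 -m crank '[[[0,0,-1,0,0],[0,0,-2,0,0],[0,0,-3,0,0]]]'; python3 - <<'E'
from h import *
from station import r,vision
plan([.574,.053,.038],np.pi/2-.12)
c=vision.read_camera("scene"); save(c,"pics/s12.png",265,395,230,310,6)
E
```

```text
clock: 11.85
position: [0.5707, 0.0367, 0.0382]
tool_rot: [0.093, 1.569, -0.093]
force: [0.1, -0.3, 0.3]
finger_gap: -0.0001
clock: 12.15
position: [0.5704, 0.0342, 0.0382]
tool_rot: [0.093, 1.569, -0.092]
force: [-0.2, 1.2, 0.8]
finger_gap: 0.0004
pos [0.5704 0.0342 0.0382] x [-0.     0.001 -1.   ] y [0.118 0.993 0.001] z [ 0.993 -0.118 -0.   ]
shift mm [ 0.3 19.1  1.4] turn 0.11 q6 [-0.07   0.572 -0.378  0.621  0.001  0.048] F [-0.23  1.17  0.77] t 12.15
```

View pics/s12.png

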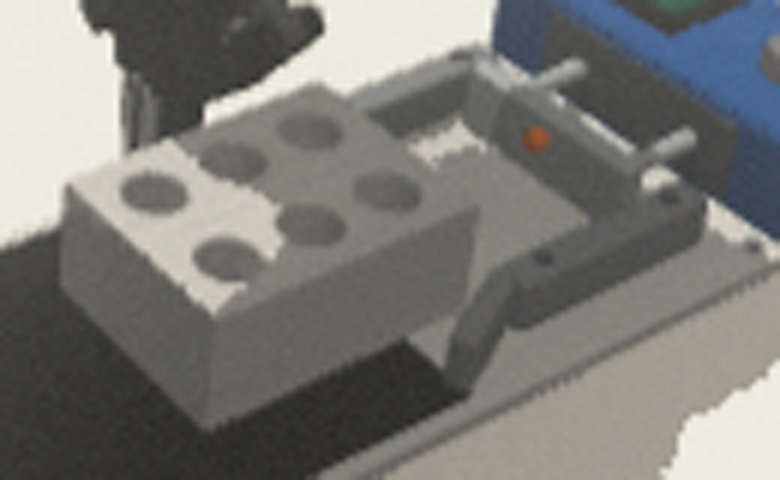

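The corners have moved about 5 px, roughly 2 mm to the right. Three more millimetres.

```bash
python3 -m crank '[[[0,0,-1,0,0],[0,0,-2,0,0],[0,0,-3,0,0],[0,0,-3,0,0]]]'; python3 - <<'E'
from h import *
from station import r,vision
c=vision.read_camera("scene"); save(c,"pics/s13.png",265,395,230,310,6)
E
python3 -m crank '[[[0,0,6,0,0],[0,0,15,0,0],[0,0,22,0,0],[0,-20,25,0,0],[0,-60,25,0,0]]]';python3 -m crank '[[[40,-40,-10,-40,0],[40,-40,-30,-80,0],[40,-40,-50,-120,0],[40,-40,-70,-160,0],[40,-40,-73,-165,0]]]'
python3 - <<'E'
from h import *
from station import r,vision
S=vision.read_camera("scene"); save(S,"pics/s14.png",265,395,230,310,6)
c=vision.read_camera("top"); save(c,"pics/t14.png",318,388,138,232,6.2)
E
```

```text
clock: 12.6
position: [0.57, 0.0306, 0.0382]
tool_rot: [0.093, 1.569, -0.093]
force: [-0.7, 2.0, -0.2]
finger_gap: 0.0001
clock: 13.15
position: [0.5704, 0.0568, 0.0961]
tool_rot: [0.092, 1.575, -0.092]
force: [0.7, -0.1, -0.5]
finger_gap: -0.0002
clock: 13.65
position: [0.3946, 0.003, 0.1376]
tool_rot: [0.094, 1.574, -0.094]
force: [-0.4, 0.7, -0.4]
finger_gap: 0.0342
```

View pics/s14.png

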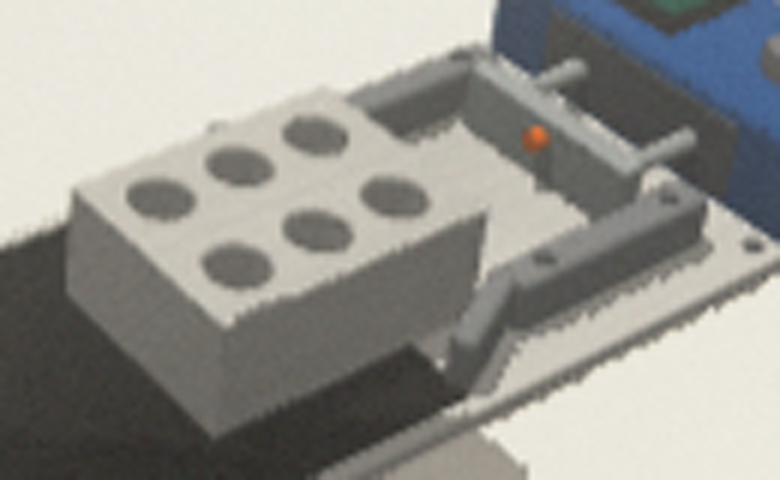

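View pics/t14.png

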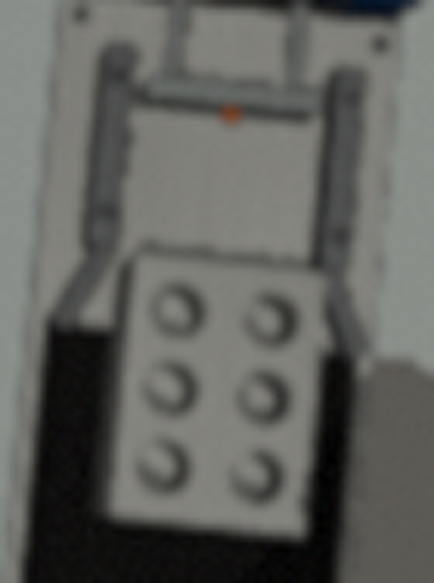

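The block moved about 5 mm (13 px in the 6.2x top view) and is now centred in the mouth. I'll go back behind it on the dock axis.

```bash
python3 - <<'E'
from h import *
plan([.4615,-.0112,.026],np.pi/2-.12)
E
```

```text
pos [0.4001 0.0027 0.1387] x [ 0.001 -0.    -1.   ] y [ 0.119  0.993 -0.   ] z [ 0.993 -0.119  0.001]
shift mm [112.7  -6.5  62.6] turn 0.05 q6 [-0.178  0.16  -0.706  0.704  0.    -0.059] F [0.47 0.07 0.26] t 13.75
```

```bash
python3 -m crank '[[[40,30,-6,20,0],[40,70,-6,45,0],[40,100,-6,55,0],[40,112,-6,60,0],[40,112,-6,62,0]]]'; python3 -m crank '[[[40,0,0,8,0],[40,0,0,16,0],[40,0,0,24,0],[40,0,0,32,0]]]'; python3 -m crank '[[[40,0,0,3,0],[40,0,0,6,0],[40,0,0,9,0]]]'; python3 -m crank '[[[40,0,0,2,0],[40,0,0,4,0],[40,0,0,6,0]]]'; python3 -m crank '[[[40,0,0,2,0],[40,0,0,4,0]]]'
```

```text
clock: 14.25
position: [0.4615, -0.0101, 0.0247]
tool_rot: [0.093, 1.572, -0.092]
force: [-1.2, 0.5, 0.8]
finger_gap: 0.0342
clock: 14.65
position: [0.4948, -0.0146, 0.0274]
tool_rot: [0.093, 1.567, -0.093]
force: [-0.0, 0.3, -0.1]
finger_gap: 0.0345
clock: 14.95
position: [0.5021, -0.0155, 0.0263]
tool_rot: [0.093, 1.569, -0.093]
force: [-0.2, -0.4, -0.5]
finger_gap: 0.0343
clock: 15.25
position: [0.5075, -0.016, 0.026]
tool_rot: [0.093, 1.57, -0.093]
force: [-1.1, 0.0, -0.7]
finger_gap: 0.0341
clock: 15.45
position: [0.5122, -0.0166, 0.0261]
tool_rot: [0.093, 1.569, -0.093]
force: [-0.8, 1.5, -1.5]
finger_gap: 0.0343
```

It's past the earlier sticking point with low force.

```bash
python3 -m crank '[[[40,0,0,2,0],[40,0,0,4,0],[40,0,0,6,0]]]'; python3 -m crank '[[[40,0,0,2,0],[40,0,0,4,0],[40,0,0,6,0]]]';  python3 - <<'E'
from h import *
from station import r,vision
S=vision.read_camera("scene"); save(S,"pics/s15.png",265,395,230,310,6)
E
```

```text
clock: 15.75
position: [0.5182, -0.0174, 0.0262]
tool_rot: [0.093, 1.569, -0.093]
force: [-2.1, 0.0, -1.6]
finger_gap: 0.0345
clock: 16.05
position: [0.5241, -0.0181, 0.0263]
tool_rot: [0.093, 1.569, -0.093]
force: [-1.1, 0.1, -0.6]
finger_gap: 0.0341
```

View pics/s15.png

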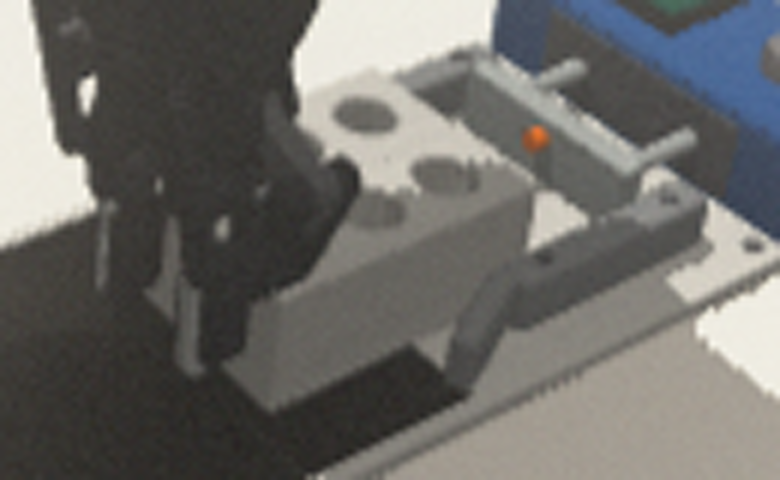

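The block is now between the straight rails. Pad contact should come after roughly 40 to 50 mm more.

```bash
for i in 1; do python3 -m crank '[[[40,0,0,3,0],[40,0,0,6,0],[40,0,0,9,0]]]'; python3 -m crank '[[[40,0,0,3,0],[40,0,0,6,0],[40,0,0,9,0]]]'; python3 -m crank '[[[40,0,0,2,0],[40,0,0,4,0],[40,0,0,6,0]]]'; done
```

```text
clock: 16.4
position: [0.5333, -0.0192, 0.0263]
tool_rot: [0.093, 1.569, -0.093]
force: [-2.1, -0.4, 0.7]
finger_gap: 0.0342
clock: 16.7
position: [0.5421, -0.0202, 0.0263]
tool_rot: [0.093, 1.569, -0.093]
force: [-2.0, 0.4, 0.5]
finger_gap: 0.0343
clock: 17.0
position: [0.5478, -0.0209, 0.0263]
tool_rot: [0.093, 1.569, -0.093]
force: [-2.4, 0.4, 1.8]
finger_gap: 0.0339
```

```bash
python3 - <<'E'
from h import *
from station import r,vision
S=vision.read_camera("scene"); save(S,"pics/s16.png",265,395,230,310,6)
E
```

```text
(no output)
```

View pics/s16.png

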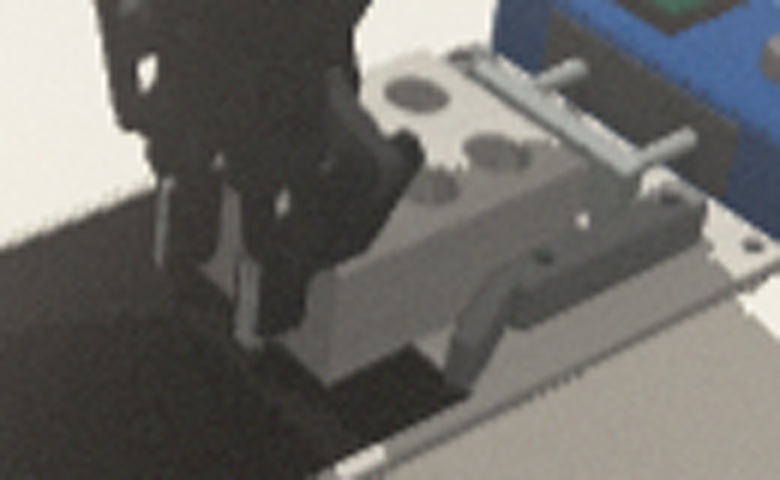

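A gap of about 20 mm remains between the block's far edge and the pad. I'll creep forward.

```bash
python3 -m crank '[[[40,0,0,2,0],[40,0,0,4,0],[40,0,0,6,0]]]'; python3 -m crank '[[[40,0,0,2,0],[40,0,0,4,0]]]'; python3 -m crank '[[[40,0,0,1,0],[40,0,0,2,0]]]'
```

```text
clock: 17.35
position: [0.554, -0.0216, 0.0263]
tool_rot: [0.093, 1.569, -0.093]
force: [-2.1, 0.6, 1.7]
finger_gap: 0.034
clock: 17.55
position: [0.5579, -0.0221, 0.0263]
tool_rot: [0.093, 1.569, -0.093]
force: [-3.0, 0.0, 1.1]
finger_gap: 0.0341
clock: 17.75
position: [0.5597, -0.0223, 0.0263]
tool_rot: [0.093, 1.569, -0.093]
force: [-3.3, -0.0, 2.0]
finger_gap: 0.0344
```

```bash
python3 -m crank '[[[40,0,0,1,0],[40,0,0,2,0]]]';python3 -m crank '[[[40,0,0,1,0],[40,0,0,2,0]]]'
```

```text
clock: 17.95
position: [0.5617, -0.0225, 0.0263]
tool_rot: [0.093, 1.569, -0.093]
force: [-3.0, 0.1, 1.0]
finger_gap: 0.034
clock: 18.15
position: [0.5638, -0.0228, 0.0263]
tool_rot: [0.093, 1.569, -0.093]
force: [-2.8, 0.2, 1.2]
finger_gap: 0.0342
```

Force is up by about 0.8 N since x≈0.557, which is the plunger. The pad should be within a few millimetres.

```bash
python3 -m crank '[[[40,0,0,1,0],[40,0,0,2,0]]]';python3 -m crank '[[[40,0,0,1,0],[40,0,0,1,0]]]'
```

```text
clock: 18.35
position: [0.5658, -0.023, 0.0263]
tool_rot: [0.093, 1.569, -0.093]
force: [-3.4, 0.2, 1.5]
finger_gap: 0.0341
clock: 18.55
position: [0.567, -0.0232, 0.0263]
tool_rot: [0.093, 1.568, -0.093]
force: [-2.5, 1.4, 0.7]
finger_gap: 0.0343
```

```bash
python3 -m crank '[[[40,0,0,1,0],[40,0,0,1,0]]]'
```

```text
clock: 18.75
position: [0.5678, -0.0233, 0.0263]
tool_rot: [0.093, 1.569, -0.093]
force: [-2.8, 0.2, 0.7]
finger_gap: 0.0343
```

```bash
python3 -m crank '[[[40,0,0,1,0],[40,0,0,2,0]]]';python3 - <<'E'
from h import *
from station import r,vision
S=vision.read_camera("scene"); save(S,"pics/s17.png",265,395,230,310,6)
E
```

```text
clock: 18.95
position: [0.5695, -0.0235, 0.0263]
tool_rot: [0.093, 1.569, -0.093]
force: [-3.0, -0.4, 1.3]
finger_gap: 0.0337
```

View pics/s17.png

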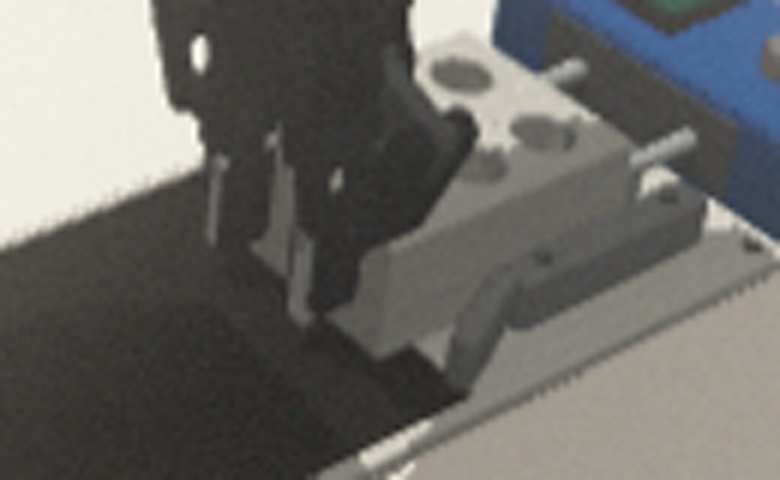

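The block's far edge, at about (635,165), now hides the pad. It's very close.

```bash
python3 -m crank '[[[40,0,0,1,0],[40,0,0,1,0]]]';python3 -m crank '[[[40,0,0,1,0],[40,0,0,1,0]]]'
```

```text
clock: 19.2
position: [0.5707, -0.0236, 0.0262]
tool_rot: [0.093, 1.569, -0.093]
force: [-2.5, 0.3, 1.5]
finger_gap: 0.0341
clock: 19.4
position: [0.5718, -0.0237, 0.0262]
tool_rot: [0.093, 1.569, -0.093]
force: [-2.9, 0.4, 0.6]
finger_gap: 0.0344
```

```bash
python3 -m crank '[[[40,0,0,1,0],[40,0,0,1,0]]]'; python3 -m crank '[[[40,0,0,1,0],[40,0,0,1,0]]]'
```

```text
clock: 19.6
position: [0.5721, -0.0238, 0.0262]
tool_rot: [0.093, 1.57, -0.093]
force: [-5.5, 1.0, 1.6]
finger_gap: 0.034
clock: 19.8
position: [0.5721, -0.0238, 0.0262]
tool_rot: [0.093, 1.572, -0.093]
force: [-7.2, 0.8, 5.4]
finger_gap: 0.0341
```

Pad contact is at x≈0.572. One more millimetre, then hold.

```bash
python3 -m crank '[[[40,0,0,1,0],[40,0,0,1,0],[40,0,0,1,0]]]'; python3 -c "
from station import r
print(r.state()['force'])"
```

```text
clock: 20.1
position: [0.572, -0.0238, 0.0261]
tool_rot: [0.093, 1.574, -0.093]
force: [-9.3, 0.7, 6.8]
finger_gap: 0.034
[-9.26615256  0.69364897  6.75641306]
```

The tool reads 6.8 N of vertical force from friction, so I'll ease that upward slightly while adding 1 mm, then hold for over a second.

```bash
python3 -m crank '[[[40,-1,0,1,0],[40,-1,0,1,0],[40,-1,0,1,0],[40,-1,0,1,0],[40,-1,0,1,0]]]'
```

```text
clock: 20.6
position: [0.572, -0.0237, 0.0261]
tool_rot: [0.093, 1.576, -0.093]
force: [-9.7, 0.9, 3.1]
finger_gap: 0.0341
```

```bash
python3 -m crank '[[[40,-0.5,0,1,0],[40,-0.5,0,1,0],[40,-0.5,0,1,0],[40,-0.5,0,1,0],[40,-0.5,0,1,0]]]'; python3 -m crank '[[[40,0,0,0,0],[40,0,0,0,0],[40,0,0,0,0],[40,0,0,0,0],[40,0,0,0,0]]]'; python3 -m crank '[[[40,0,0,0,0],[40,0,0,0,0],[40,0,0,0,0],[40,0,0,0,0],[40,0,0,0,0]]]'
```

```text
clock: 21.1
position: [0.572, -0.0237, 0.0262]
tool_rot: [0.093, 1.578, -0.093]
force: [-11.0, 0.9, 1.6]
finger_gap: 0.0347
clock: 21.6
position: [0.572, -0.0237, 0.0262]
tool_rot: [0.093, 1.578, -0.093]
force: [-11.9, 0.6, 0.4]
finger_gap: 0.0341
clock: 22.1
position: [0.572, -0.0237, 0.0262]
tool_rot: [0.093, 1.578, -0.093]
force: [-10.8, 0.5, 1.7]
finger_gap: 0.0341
```

It held at about 11 N on the tool for over 1.5 s. With 2 to 3 N of sliding friction, that is about 8 to 9 N on the pad. Releasing straight back.

```bash
python3 -m crank '[[[40,0,0,-2,0],[40,0,0,-4,0],[40,0,0,-8,0],[40,0,0,-16,0],[40,0,0,-30,0]]]'; python3 -m crank '[[[40,0,0,-40,0],[40,-30,0,-70,0],[40,-70,0,-100,0],[40,-110,0,-130,0],[40,-140,0,-150,0]]]'; python3 -m crank '[[[40,0,0,0,0],[40,0,0,0,0]]]'; python3 - <<'E'
from h import *
from station import r,vision
S=vision.read_camera("scene"); save(S,"pics/s18.png",265,395,230,310,6)
c=vision.read_camera("top"); save(c,"pics/t18.png",318,388,138,232,6.2); save(c,"pics/t19.png")
E
```

```text
clock: 22.6
position: [0.5485, -0.0211, 0.0285]
tool_rot: [0.093, 1.565, -0.093]
force: [-0.1, -0.7, -0.6]
finger_gap: 0.0337
clock: 23.1
position: [0.3967, -0.0028, 0.17]
tool_rot: [0.093, 1.566, -0.093]
force: [0.3, 0.4, 0.7]
finger_gap: 0.0339
clock: 23.3
position: [0.3991, -0.0033, 0.1688]
tool_rot: [0.092, 1.564, -0.093]
force: [2.0, 0.1, 0.2]
finger_gap: 0.0344
```

View pics/s18.png

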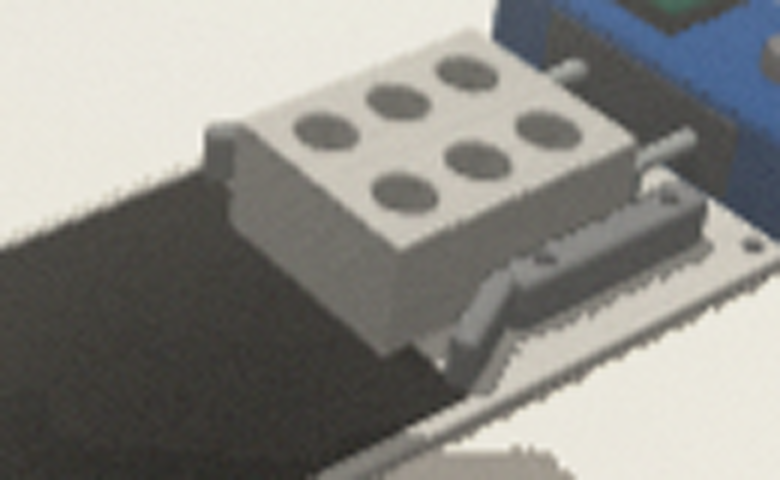

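View pics/t18.png

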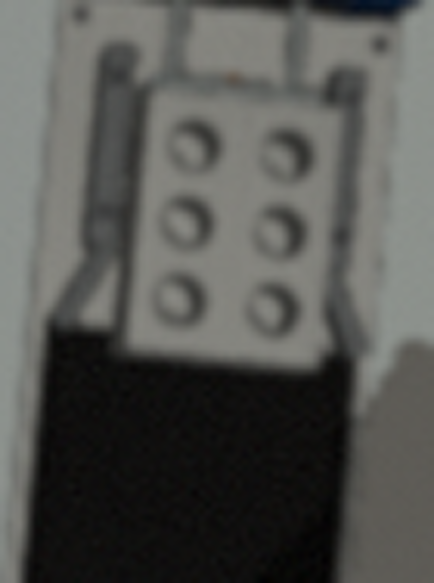

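View pics/t19.png

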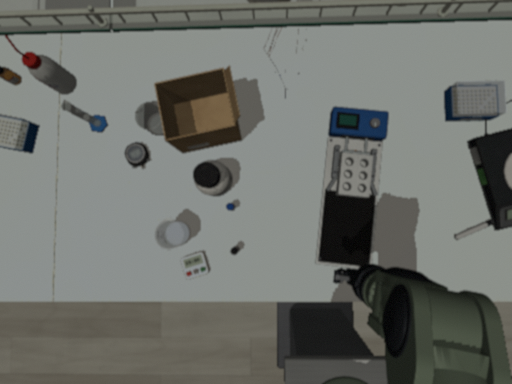

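The block sits between the rails with its far end covering the pad, and the bystanders are unmoved. Checking the numbers.

```bash
python3 - <<'E'
from h import *
from station import r,vision
S=vision.read_camera("scene");T=vision.read_camera("top")
t=lambda u,v:(u/6.2+318-.42,v/6.2+138-.42); s=lambda u,v:(u/6+265-.42,v/6+230-.42)
th=-.12; D=np.array([.568,-.022]); u=np.array([np.cos(th),np.sin(th)]); v=np.array([-u[1],u[0]])
def pr(n,q): print(n,q[:2].round(4),"dock",((q[:2]-D)@u).round(4),((q[:2]-D)@v).round(4))
for p in [(240,120),(402,248),(637,135),(472,28)]: pr("Sblock",ray(S,s(*p),.053))
pr("base",ray(S,s(385,355),.008))
for p in [(152,83),(348,104),(324,370),(126,350)]: pr("Tblock",ray(T,t(*p),.053))
save(S,"pics/s20.png",320,400,225,275,9.5)
print(r.state()["force"],r.state()["clock"])
E
```

```text
Sblock [0.5888 0.0134] dock 0.0164 0.0376
Sblock [ 0.5803 -0.0658] dock 0.0174 -0.042
Sblock [ 0.6901 -0.0761] dock 0.1277 -0.0391
Sblock [6.975e-01 6.000e-04] dock 0.1259 0.0379
base [ 0.5805 -0.0649] dock 0.0175 -0.0411
Tblock [0.6968 0.0012] dock 0.1251 0.0385
Tblock [ 0.6866 -0.0805] dock 0.1248 -0.0438
Tblock [ 0.5745 -0.0672] dock 0.0119 -0.0441
Tblock [0.5838 0.0147] dock 0.0113 0.0383
[-0.36638607 -0.01480772  0.17645086] 23.5
```

View pics/s20.png

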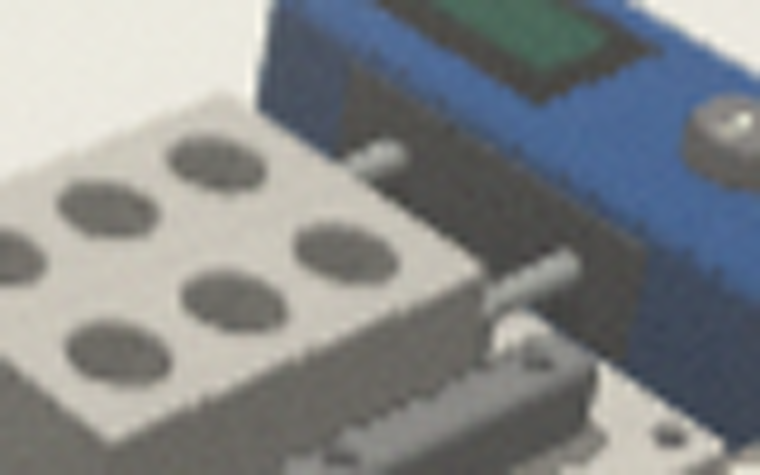

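```bash
python3 -c "
from station import r,sign_off
print(sign_off(), r.state()['clock'])"
```

```text
the job is handed in; nothing more can be done
the job is handed in; nothing more can be done
```

The block is seated against the end pad, wells up between the rails, and the job is handed in at about 23.5 s. No verdict was reported.

- **Toppling:** I pushed the block over high on the centre strip, and the end-of-move force readings stayed below about 2.5 N. It landed on its back on the apron.
- **First slide failed:** The block was about 5 mm off the rail axis and wedged on the left flare, and the tool reading reached about 26 N, close to the 30 N limit. I backed off, nudged the block about 5 mm right from its left side at about 2 N, and the second slide went in at about 2 to 3 N.
- **Pressing:** I met the pad at TCP x ≈ 0.572 m, which puts the pad face at about dock x = 126 mm. I held about 11 N on the tool for 1.5 s. The pad force is not measured directly; less sliding friction it should have been about 8 to 9 N.
- **Final checks:**
  - In both camera views the block's far end is at dock x ≈ 125 to 128 mm, matching the pad within the 2 mm calibration.
  - The block's centre line is within about 2 mm of the rails' and square within about 0.02 rad.
  - The robot is clear with tool force near zero, and the bottle, beaker and vials look unmoved in the pictures.
- **Not checked:** I could not see the plunger being held in directly. I infer it from the contact position.

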